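Clamp the sample bottle and hold the colorimeter's shutter open at the mark

ROBOT

A 6-joint arm with a two-finger parallel gripper is mounted at the origin on the work surface. World frame = base frame: x ahead of the robot, y to its left, z up, the work surface at z = 0. Lengths are in m, angles in rad, forces in N, time in s.
With the tool pointing down it reaches from about 0.35 to 0.95 m from the base axis. Payload 17.4 kg.
Tool frame: the origin (TCP) lies on the front face of the gripper's body, between the roots of the fingers; the fingertips stand 84 mm ahead of it and the grasp point (between the pads) lies 65 mm ahead of it; z points along the fingers, y is the line along which they close (so a half turn about z gives the same grasp; the last joint's range is limited). The gripper opens to 93 mm and grips with 3 to 60 N. Pads are 15 mm wide; open, the fingers measure 128 mm over their backs; the gripper's body (75 mm by 188 mm) begins 65 mm behind the grasp point.
Start: joints at [1.277, 0.116, 1.442, -0, 1.584, -0.038], TCP at [0.171, 0.653, 0.303] pointing down, gripper open.
Joint ranges: [-2.83, 2.83], [-0.83, 2.19], [0.07, 2.5], [-1.14, 4.28], [0.01, 3], [-2.97, 2.97]. Speed limits (rad/s): [1.89, 1.89, 2.22, 3.14, 3.14, 3.14].

INTERFACE

Orientations are given as a unit quaternion [x, y, z, w].
In Python, from station import r, cams, order gives the robot as it stands.
- The arm moves only by the tool move_arm, never from a script. Its argument "targets" is a list of rows, each a list of 7 numbers: the shift along the world's x, y, z in cm, then the turn, a rotation vector about the world's x, y, z in rad, then the opening, from -1 (shut) to 1 (fully open). A call has 1 to 12 rows; each row shifts and turns the commanded pose from where the row before left it; what a row does not reach is not made up. A row lasts 1/12 s, in which the tool goes at most 41.7 mm and 7.16 degrees, less where a joint would pass 70% of its speed; a pose out of reach is approached as far as the arm can. A call with a gripper value outside its range is refused whole. The fingers move at their own pace and stop on an object; the grip force is fixed at half the most. Time passes only in rows, so rows that do not move let the fingers close. It gives the time, the measured TCP pose, the force, the opening and the grip force at its end, in the units of the state.
- r.sense(): the state, without advancing time (a new reading comes with each control period).
- cams.camera(name): name is "scene" or "top" or "wrist"; returns a dict with "img" (420x560x3 uint8, red, green, blue), "fovy" (degrees; the focal length in pixels is half the picture's height over the tangent of half this angle, whatever the lens; pixels are square), "cx", "cy" (the principal point, pixels), "view" (4x4, takes a point from world to camera coordinates). Camera axes: x right, y down, z forward; pixel columns grow to the right and rows downward; lengths in m; the calibration is good to about 2 mm. A picture is of the moment at which its call begins. There is no depth.
- order.close_job(): hands the job in; it is judged then, once.
The state is a dict: "t": time; "q": joint angles; "dq": joint speeds; "tau": joint torques, N m; "tcp_pos": TCP position; "ee_rot": TCP orientation; "contact_force": force on the tool from outside, world axes, zero at the start; "moment": the same for the moment, N m; "opening": finger opening in m; "grip_force": force on a finger pad.
Only numpy, scipy, OpenCV 4.12 (cv2) and the standard library are available. Lean on these libraries where they do the work, as an engineer would, in place of code of your own. Each camera call takes 0.05 s, during which the arm holds its last target. There are 200 camera calls.

TASK

Take a colorimeter reading of the sample bottle: slide the jaw gently up to the bottle until it presses the bottle against the sprung plunger and pushes that about halfway in, and leave the jaw there. Then pull the spring-return shutter handle out until it is in line with the two index blocks beside its track, and finish while still holding it there. Leave everything else on the bench where it is.

Things in the scene. Friction and masses are not known exactly. Their poses are not given: they have to be found in the camera images.
- colorimeter: Bench colorimeter, fixed, yawed up to 0.25 rad: x away from robot, y left, z up; its parts share these axes. Grey base 290 x 380 x 25 mm, x -150 to 140, y -190 to 190; its top, the deck, is 25 mm above the table. White lamp housing on the right: x 0 to 120, y -170 to -60 mm, 65 mm above the deck. Origin: on the table, under the base.
- jaw: Steel jaw sliding 100 mm along the colorimeter's y at x = 35 mm, pushed to -y; 8 N friction, stays where left. Origin: middle of its flat clamping face, at deck height; face 36 mm wide, up to 43 mm above the deck. Its black grip tab stands at y = +65 mm (middle, behind the face): 28 mm along x, 14 mm along y, free from 20 to 82 mm above the deck.
- plunger: Black round plunger, 24 mm in diameter, on the lamp housing's left face, pointing at the jaw. Origin: centre of its flat face, 25 mm above the deck; when free at x = 35, y = -30 mm in the colorimeter's frame. It goes in towards -y, 10 mm at most, against a spring of 0.7 N per mm; 5 mm in is halfway.
- sample: Amber glass sample bottle with white cap standing loose on the deck between plunger and jaw: 36 mm in diameter, 62 mm tall with cap, 0.09 kg. Origin: centre of its underside. It slides along the deck when pushed.
- shutter: Shutter slide before the lamp housing with black upright handle, 14 mm along x, 26 mm along y, 8 to 56 mm above the deck. Origin: under the handle's middle, at deck height; at rest x = -50, y = -110 mm in the colorimeter's frame, housing front at x = 0. Pulls out along -x, 85 mm at most, against a spring of 3.6 N plus 0.09 N per mm; springs back when let go.
- mark: Index: two small white blocks, 5 mm along x, 20 mm along y, 12 mm high, on the deck 35 mm either side of the middle of the shutter's track. Origin: on the deck midway between them, colorimeter's axes. On the mark means the handle's middle lies on the line between the blocks; this takes 35 to 60 mm of pull.
- spare: Bystander: a second amber bottle like the sample, 36 mm in diameter, 62 mm tall, standing on the left front of the deck. Origin: centre of its underside.
- cap: Bystander: loose white screw cap, 32 mm in diameter, 13 mm high, on the left rear of the deck. Origin: centre of its underside.
- brown_bottle: Bystander: brown bottle, 64 mm in diameter, 210 mm tall, on the table to the left. Origin: centre of its underside.
- flask: Bystander: glass conical flask, 80 mm in diameter, 114 mm tall, on the table to the left. Origin: centre of its underside.
- beaker: Bystander: glass beaker, 68 mm in diameter, 85 mm tall, on the table to the right. Origin: centre of its underside.
- spatula: Bystander: steel spatula, 170 mm long, lying on the table to the right. Origin: near its middle, on the underside.
There are look-alikes about, which are no part of the job. Leave any yellow look-alike of the sample alone.

How it is judged:
On the way, in this order (a step that is already met when the one before it is completed fails the run):
1. the jaw presses the sample bottle against the plunger, pushing it 2 to 9 mm in (y of plunger in the frame of colorimeter between -0.039 and -0.032 m and contact force between jaw and sample above 1 N), for 0.3 s.
2. the fingers hold the shutter handle within 5 mm of the line between the index blocks (x of shutter in the frame of mark between -0.005 and 0.005 m and contact force between the fingers and shutter above 3 N), for 0.3 s.
At the end, for the whole second after the job is handed in: The fingers hold the shutter (more than 3 N) with the middle of its handle within 5 mm of the line between the index blocks, while the jaw, left alone, still presses the upright sample bottle against the plunger (in by more than 1.5 mm, jaw force above 0.7 N) (all of step 2 and y of plunger in the frame of colorimeter below -0.0315 m and contact force between jaw and sample above 0.7 N and angle between sample's own z axis and vertical below 0.1 rad); the arm keeps its last pose, push and grip.
It fails at once if the jaw squeezes the sample bottle with more than 25 N (contact force between jaw and sample above 25 N).
It fails at once if the shutter is pulled out more than 15 mm before the bottle is clamped (x of shutter in the frame of colorimeter below -0.065 m and y of plunger in the frame of colorimeter above -0.0315 m).
It fails at once if a bystander is moved more than 30 mm (distance of any of spare, cap, brown_bottle, flask, beaker, spatula from where it was at the start of the episode above 0.03 m).
It also fails if it takes over 51 s, if anything falls off the work surface, if the arm or the gripper's body presses on something with over 40 N, if the wrist force passes 120 N, or if a joint passes its speed limit or range.

## Working session

There is one attempt and no reset: what is moved stays moved. The work goes in short steps, Python scripts to look and compute and a tool call to move; the robot and the scene stay as the last step left them, time stands still between calls to the robot, and variables do not carry over. Pictures are saved under pics/ and viewed, at most 10 in all, crops included, and the job is handed in when it is done.

Besides the shell and the picture viewer there is one more tool, called after "Call:" by a JSON object that holds its "fn" and its "kwargs", one argument or row to a line. move_arm: Moves the arm, as the interface text tells. Its arguments: {"type":"object","properties":{"targets":{"type":"array","items":{"type":"array","items":{"type":"number"}}}},"required":["targets"]}

```bash
ls; mkdir -p pics
python3 - <<'E'
from station import r,cams,order
import cv2,numpy as np,pickle
s=r.sense();print({k:np.round(v,3).tolist() for k,v in s.items()})
d={n:cams.camera(n) for n in("scene","top")}
pickle.dump(d,open('c0.pkl','wb'))
for n in d:
    cv2.imwrite(f'pics/{n}0.png',cv2.resize(d[n]['img'][...,::-1],(800,600),interpolation=cv2.INTER_CUBIC));print(n,d[n]['fovy'],d[n]['cx'],d[n]['cy'],np.round(d[n]['view'],3).tolist())
E
```

```text
pics
{'t': 0.0, 'q': [1.277, 0.116, 1.442, 0.0, 1.584, -0.038], 'dq': [-0.0, 0.001, -0.001, 0.0, -0.001, 0.002], 'tau': [0.002, -72.127, -62.261, 0.078, 0.024, -0.0], 'tcp_pos': [0.171, 0.653, 0.302], 'ee_rot': [0.128, 0.992, -0.001, -0.0], 'contact_force': [-0.677, -0.557, 0.35], 'moment': [0.028, 0.066, 0.034], 'grip_force': 0.0, 'opening': 0.093}
scene 56.78355690276072 282.7583212817146 206.8224598518348 [[0.166, 0.986, -0.009, -0.097], [0.653, -0.116, -0.748, -0.341], [-0.739, 0.118, -0.664, 1.454], [0.0, 0.0, 0.0, 1.0]]
top 56.37728051554443 275.4771292648382 208.76583045392871 [[-0.03, -1.0, 0.003, 0.012], [-0.992, 0.029, -0.127, 0.599], [0.126, -0.007, -0.992, 1.243], [0.0, 0.0, 0.0, 1.0]]
```

View pics/top0.png

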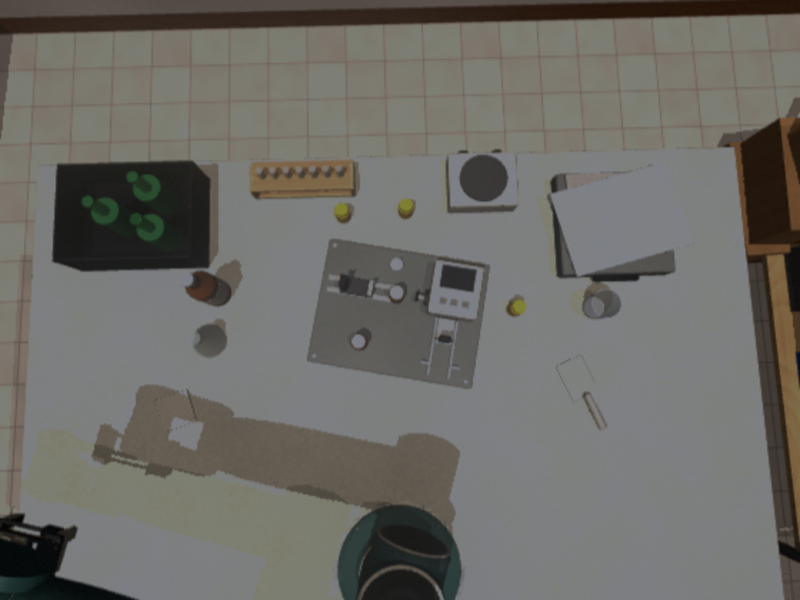

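View pics/scene0.png

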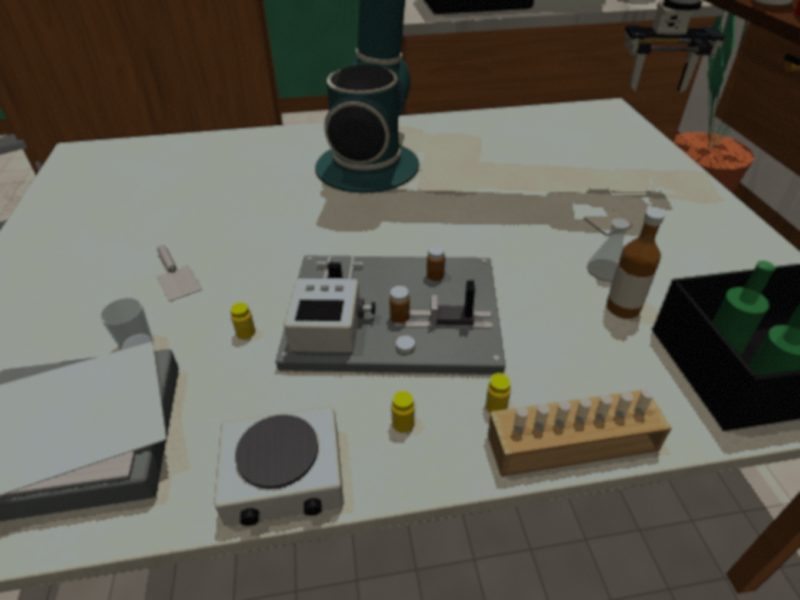

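The top view shows the colorimeter with base corners at about (332,239), (489,264), (472,388) and (308,361). These could be taken for the sample:
- amber bottle between jaw and plunger at (397,293), which is my choice
- amber spare at (359,341)
- yellow look-alikes at (342,212), (406,207) and (517,307)

The jaw tab is at (358,287) and the shutter handle at (445,338). Next is a close crop.

Run:
```python
import cv2,pickle
im=pickle.load(open('c0.pkl','rb'))['top']['img'][160:280,205:365,::-1]
cv2.imwrite('pics/crop1.png',cv2.convertScaleAbs(cv2.resize(im,(800,600),interpolation=cv2.INTER_CUBIC),alpha=1.5))
```

```text
(no output)
```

View pics/crop1.png

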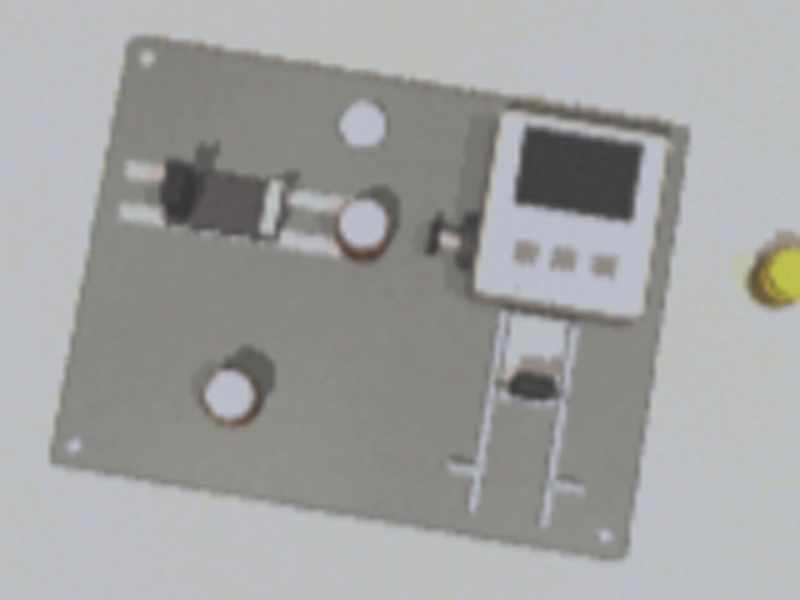

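```bash
cat > h.py <<'E'
import numpy as np,pickle
from scipy.optimize import least_squares
c=pickle.load(open('c0.pkl','rb'))
def f(c): return c['img'].shape[0]/2/np.tan(np.radians(c['fovy'])/2)
def proj(c,P):
    q=np.c_[P,np.ones(len(P))]@np.array(c['view']).T
    return np.c_[c['cx']+f(c)*q[:,0]/q[:,2],c['cy']+f(c)*q[:,1]/q[:,2]]
def back(c,uv,z):
    V=np.array(c['view']);R=V[:3,:3];o=-R.T@V[:3,3]
    d=R.T@np.array([(uv[0]-c['cx'])/f(c),(uv[1]-c['cy'])/f(c),1])
    return o+d*(z-o[2])/d[2]
def crop(u,v): return ((u+.5)/5-.5+205,(v+.5)/5-.5+160)
E
python3 - <<'E'
from h import *
t=c['top']
uv=np.array([crop(*p) for p in[(128,35),(690,125),(625,560),(50,465)]])
L=np.array([[.14,.19],[.14,-.19],[-.15,-.19],[-.15,.19]])
def W(p,L,z):
    C,S=np.cos(p[2]),np.sin(p[2]);L=np.atleast_2d(L)
    return np.c_[p[0]+C*L[:,0]-S*L[:,1],p[1]+S*L[:,0]+C*L[:,1],np.full(len(L),z)]
s=least_squares(lambda p:(proj(t,W(p,L,.025))-uv).ravel(),[.55,0,-.15])
p=s.x;print('pose',p,'res',s.fun.round(2))
C,S=np.cos(p[2]),np.sin(p[2])
for n,u,z in[('cap sample',(363,223),.087),('jaw face top',(284,210),.068),('jaw f top l',(285,180),.068),('tab top',(178,183),.107),('blk1',(462,467),.037),('blk2',(570,488),.037),('handle top',(531,385),.081),('plunger',(432,236),.062),('spare',(230,394),.087),('cap',(363,124),.038),('hsg',(500,108),.09),('hsg FL',(475,298),.09),('hsg FR',(642,320),.09)]:
    w=back(t,crop(*u),z);d=w[:2]-p[:2]
    print(n,w.round(4),'local mm',(1e3*np.array([C*d[0]+S*d[1],-S*d[0]+C*d[1]])).round(1))
sc=c['scene']
def loc(x,y,z): return W(p,[[x,y]],z)
print('scene corners px800', (proj(sc,W(p,L,.025))*800/560).round(0).tolist())
np.save('p.npy',p)
E
```

```text
pose [ 0.57374498 -0.01812588 -0.19226083] res [-0.05 -0.08 -0.09  0.08  0.32  0.06 -0.18 -0.07]
cap sample [ 0.607  -0.0113  0.087 ] local mm [31.3 13.1]
jaw face top [0.6195 0.0388 0.068 ] local mm [34.  64.6]
jaw f top l [0.6389 0.0377 0.068 ] local mm [53.3 67.2]
tab top [0.6326 0.103  0.107 ] local mm [ 34.6 130.1]
blk1 [ 0.4532 -0.0709  0.037 ] local mm [-108.2  -74.8]
blk2 [ 0.4377 -0.14    0.037 ] local mm [-110.2 -145.6]
handle top [ 0.5024 -0.1134  0.081 ] local mm [ -51.9 -107.2]
plunger [ 0.6007 -0.0556  0.062 ] local mm [ 33.6 -31.6]
spare [0.502  0.0747 0.087 ] local mm [-88.2  77.4]
cap [ 0.6796 -0.0138  0.038 ] local mm [103.1  24.5]
hsg [ 0.6775 -0.1001  0.09  ] local mm [117.5 -60.7]
hsg FL [ 0.5572 -0.0798  0.09  ] local mm [ -4.5 -63.7]
hsg FR [ 0.5404 -0.1835  0.09  ] local mm [  -1.2 -168.7]
scene corners px800 [[506.0, 364.0], [274.0, 361.0], [302.0, 254.0], [490.0, 256.0]]
```

The crop confirms the choice: the sample is at crop pixel (363,223), in line with the plunger (432,236) and jaw face (284,210). Fitted landmarks match the given sizes to about 2 mm. The index line is at local x ≈ -108. I'll move above the jaw tab.

Call:
{"fn": "move_arm", "kwargs": {
  "targets": [
    [0,0,3,0,0,0.065,0.1],
    [1.9,-2.3,0,0,0,0,0.1],
    [1.9,-2.3,0,0,0,0,0.1],
    [1.9,-2.3,0,0,0,0,0.1],
    [1.9,-2.3,0,0,0,0,0.1],
    [1.9,-2.3,0,0,0,0,0.1],
    [1.9,-2.3,0,0,0,0,0.1],
    [1.9,-2.3,0,0,0,0,0.1],
    [1.9,-2.3,0,0,0,0,0.1],
    [1.9,-2.3,0,0,0,0,0.1],
    [1.9,-2.3,0,0,0,0,0.1],
    [1.9,-2.3,0,0,0,0,0.1]
  ]
}}

```text
t: 1.1
tcp_pos: [0.3804, 0.3987, 0.3325]
ee_rot: [0.095, 0.995, -0.0, -0.0]
contact_force: [0.0, 0.4, 0.1]
opening: 0.0513
grip_force: 0.0
```

Call:
{"fn": "move_arm", "kwargs": {
  "targets": [
    [1.9,-2.3,0,0,0,0,0.1],
    [1.9,-2.3,0,0,0,0,0.1],
    [1.9,-2.3,0,0,0,0,0.1],
    [1.9,-2.3,0,0,0,0,0.1],
    [1.9,-2.3,0,0,0,0,0.1],
    [1.9,-2.3,0,0,0,0,0.1],
    [1.9,-2.3,0,0,0,0,0.1],
    [1.9,-2.3,0,0,0,0,0.1],
    [1.9,-2.3,0,0,0,0,0.1],
    [1.9,-2.3,0,0,0,0,0.1],
    [1.9,-2.3,0,0,0,0,0.1],
    [1.9,-2.3,0,0,0,0,0.1]
  ]
}}

```text
t: 2.1
tcp_pos: [0.6085, 0.1227, 0.3324]
ee_rot: [0.095, 0.995, -0.0, -0.0]
contact_force: [-0.0, 0.4, -0.3]
opening: 0.0513
grip_force: 0.0
```

Call:
{"fn": "move_arm", "kwargs": {
  "targets": [
    [0.4,0.3,-3,0,0,0,0.1],
    [0,0,-3,0,0,0,0.1],
    [0,0,0,0,0,0,0.1],
    [0,0,0,0,0,0,0.1]
  ]
}}

```text
t: 2.43
tcp_pos: [0.6114, 0.127, 0.2717]
ee_rot: [0.095, 0.995, -0.0, -0.002]
contact_force: [-0.3, 0.5, 0.9]
opening: 0.0512
grip_force: 0.0
```

Run:
```python
from station import r,cams
import cv2,pickle,numpy as np
w=cams.camera('wrist');pickle.dump(w,open('w1.pkl','wb'))
from h import *
p=np.load('p.npy');C,S=np.cos(p[2]),np.sin(p[2])
print(r.sense()['q'])
for n,l in dict(tabtop=(35,130.5,107),face=(35,65.5,68),sample=(35,13,87),plunger=(35,-30,50),hand=(-50,-110,81),mark=(-108,-110,37),hFL=(0,-60,90)).items():
    l=np.array(l)/1e3;print(n,(proj(w,np.array([[p[0]+C*l[0]-S*l[1],p[1]+S*l[0]+C*l[1],l[2]]]))[0]*800/560).round(0))
cv2.imwrite('pics/w1.png',cv2.convertScaleAbs(cv2.resize(w['img'][...,::-1],(800,600),interpolation=cv2.INTER_CUBIC),alpha=1.5))
```

```text
[ 1.64166978e-01  1.66320274e-02  1.59278207e+00 -4.59480270e-06
  1.53234140e+00 -1.21605320e+00]
tabtop [373. 347.]
face [275. 325.]
sample [179. 334.]
plunger [141. 316.]
hand [-49. 189.]
mark [-4. 93.]
hFL [ 43. 278.]
```

View pics/w1.png

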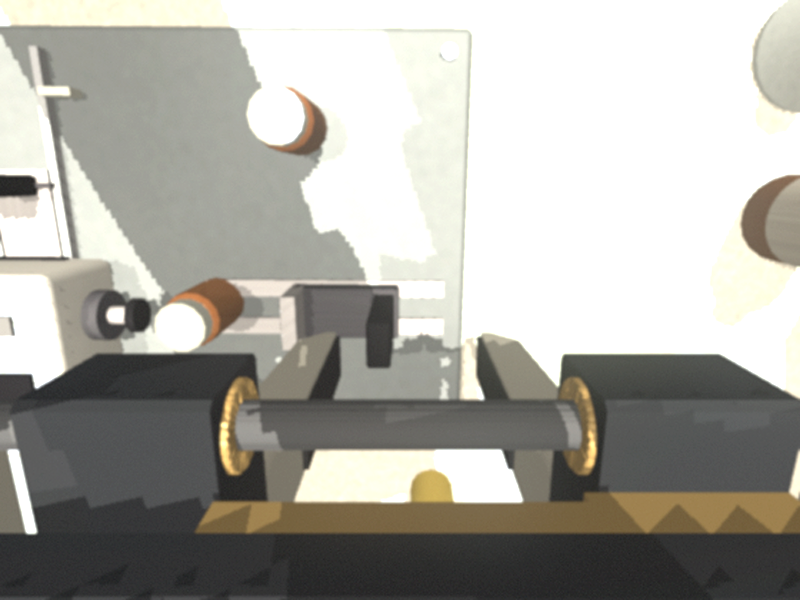

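The wrist view shows the tab top at about (379,345), against a prediction of (373,347). The jaw face edge is at (281,320), the sample cap at (183,325) and the plunger face at (150,316), all within about 3 mm. I'll grip the tab along y.

Call:
{"fn": "move_arm", "kwargs": {
  "targets": [
    [1.1,-1.1,0,0,0,0,0.1],
    [1.1,-1.1,0,0,0,0,0.1],
    [0,0,-2,0,0,0,0.1],
    [0,0,-2,0,0,0,0.1],
    [0,0,-2,0,0,0,0.1],
    [0,0,-2,0,0,0,0.1],
    [0,0,-1.9,0,0,0,0.1],
    [0,0,-1.8,0,0,0,0.1],
    [0,0,0,0,0,0,0.1],
    [0,0,0,0,0,0,0.1]
  ]
}}

```text
t: 3.32
tcp_pos: [0.6344, 0.1045, 0.1564]
ee_rot: [0.095, 0.995, -0.0, -0.0]
contact_force: [0.2, 0.5, -0.0]
opening: 0.0512
grip_force: 0.0
```

Call:
{"fn": "move_arm", "kwargs": {
  "targets": [
    [0,0,0,0,0,0,-0.3],
    [0,0,0,0,0,0,-0.6],
    [0,0,0,0,0,0,-0.7],
    [0,0,0,0,0,0,-0.8],
    [0,0,0,0,0,0,-0.9],
    [0,0,0,0,0,0,-1],
    [0,0,0,0,0,0,-1]
  ]
}}

```text
t: 3.9
tcp_pos: [0.6338, 0.1052, 0.156]
ee_rot: [0.095, 0.995, 0.0, 0.0]
contact_force: [-0.2, 0.2, 2.2]
opening: 0.0137
grip_force: 30.0
```

Call:
{"fn": "move_arm", "kwargs": {
  "targets": [
    [-0.076,-0.393,0,0,0,0,-1],
    [-0.076,-0.393,0,0,0,0,-1],
    [-0.076,-0.393,0,0,0,0,-1],
    [-0.076,-0.393,0,0,0,0,-1],
    [-0.076,-0.393,0,0,0,0,-1],
    [-0.076,-0.393,0,0,0,0,-1],
    [-0.076,-0.393,0,0,0,0,-1],
    [-0.076,-0.393,0,0,0,0,-1]
  ]
}}

```text
t: 4.57
tcp_pos: [0.6277, 0.0743, 0.156]
ee_rot: [0.095, 0.995, 0.001, 0.0]
contact_force: [0.1, 8.7, 2.4]
opening: 0.014
grip_force: 30.0
```

Call:
{"fn": "move_arm", "kwargs": {
  "targets": [
    [-0.029,-0.147,0,0,0,0,-1],
    [-0.029,-0.147,0,0,0,0,-1],
    [-0.029,-0.147,0,0,0,0,-1],
    [-0.029,-0.147,0,0,0,0,-1],
    [-0.029,-0.147,0,0,0,0,-1],
    [-0.029,-0.147,0,0,0,0,-1],
    [-0.029,-0.147,0,0,0,0,-1],
    [-0.029,-0.147,0,0,0,0,-1],
    [-0.029,-0.147,0,0,0,0,-1],
    [-0.029,-0.147,0,0,0,0,-1],
    [-0.029,-0.147,0,0,0,0,-1],
    [-0.029,-0.147,0,0,0,0,-1]
  ]
}}

```text
t: 5.57
tcp_pos: [0.6242, 0.0568, 0.156]
ee_rot: [0.095, 0.995, 0.001, 0.0]
contact_force: [-0.9, 8.7, 1.7]
opening: 0.0142
grip_force: 30.0
```

Run:
```python
from station import r,cams
import cv2,pickle
w=cams.camera('wrist');pickle.dump(w,open('w2.pkl','wb'))
cv2.imwrite('pics/w2.png',cv2.convertScaleAbs(cv2.resize(w['img'][...,::-1],(800,600),interpolation=cv2.INTER_CUBIC),alpha=1.5))
s=r.sense();print(s['tcp_pos'],s['contact_force'],s['tau'])
```

```text
[0.62417338 0.05658155 0.15600776] [-1.21918484  7.27586805  1.94135611] [ -4.32015181 -64.52931404 -57.54077911  -2.04693206  -0.10506676
  -0.1421352 ]
```

View pics/w2.png

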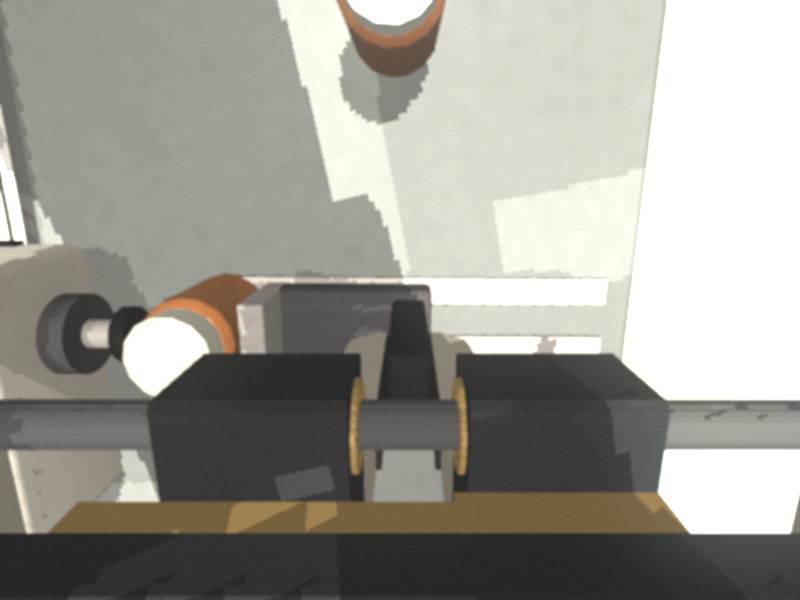

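The wrist view shows the bottle at (185,340) against the jaw face (240,320), close to the plunger face (148,330). The gap is about 8–12 mm. I'll continue slowly.

Call:
{"fn": "move_arm", "kwargs": {
  "targets": [
    [-0.019,-0.098,0,0,0,0,-1],
    [-0.019,-0.098,0,0,0,0,-1],
    [-0.019,-0.098,0,0,0,0,-1],
    [-0.019,-0.098,0,0,0,0,-1],
    [-0.019,-0.098,0,0,0,0,-1],
    [-0.019,-0.098,0,0,0,0,-1],
    [-0.019,-0.098,0,0,0,0,-1]
  ]
}}

```text
t: 6.2
tcp_pos: [0.6229, 0.0499, 0.156]
ee_rot: [0.095, 0.995, 0.001, -0.0]
contact_force: [-0.9, 10.2, 2.5]
opening: 0.0139
grip_force: 30.0
```

Call:
{"fn": "move_arm", "kwargs": {
  "targets": [
    [-0.019,-0.098,0,0,0,0,-1],
    [-0.019,-0.098,0,0,0,0,-1]
  ]
}}

```text
t: 6.37
tcp_pos: [0.6225, 0.048, 0.156]
ee_rot: [0.095, 0.995, 0.001, -0.0]
contact_force: [-1.2, 9.1, 2.9]
opening: 0.0137
grip_force: 30.0
```

Call:
{"fn": "move_arm", "kwargs": {
  "targets": [
    [-0.019,-0.098,0,0,0,0,-1],
    [-0.019,-0.098,0,0,0,0,-1]
  ]
}}

```text
t: 6.53
tcp_pos: [0.6221, 0.046, 0.156]
ee_rot: [0.095, 0.995, 0.001, -0.0]
contact_force: [-2.4, 8.8, 3.4]
opening: 0.014
grip_force: 30.0
```

Call:
{"fn": "move_arm", "kwargs": {
  "targets": [
    [-0.019,-0.098,0,0,0,0,-1],
    [-0.019,-0.098,0,0,0,0,-1]
  ]
}}

```text
t: 6.7
tcp_pos: [0.6217, 0.0441, 0.156]
ee_rot: [0.095, 0.995, 0.001, -0.0]
contact_force: [-0.7, 9.3, 1.9]
opening: 0.0137
grip_force: 30.0
```

Run:
```python
from station import r,cams
import cv2,pickle,numpy as np
a=[]
for i in range(4):
    w=cams.camera('wrist');a.append(r.sense()['contact_force'])
print(np.mean(a,0),np.std(a,0))
pickle.dump(w,open('w3.pkl','wb'))
w2=pickle.load(open('w2.pkl','rb'))
g=lambda w:cv2.resize(w['img'][170:275,10:220,::-1],(800,400),interpolation=cv2.INTER_CUBIC)[:300]
cv2.imwrite('pics/w3.png',cv2.convertScaleAbs(np.vstack([g(w2),g(w)]),alpha=1.4))
```

```text
[-2.22454084  7.69481991  2.86711336] [0.34441237 0.30343353 0.25226418]
```

View pics/w3.png

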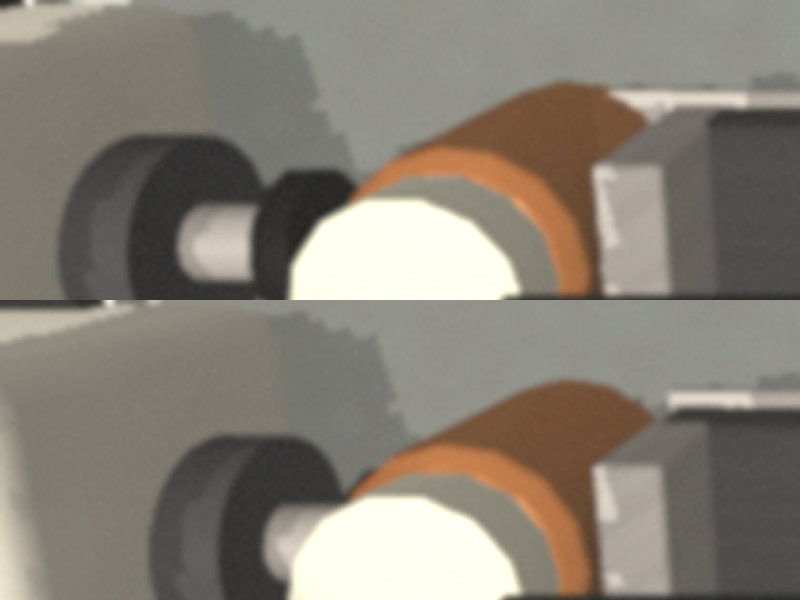

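Call:
{"fn": "move_arm", "kwargs": {
  "targets": [
    [-0.019,-0.098,0,0,0,0,-1],
    [-0.019,-0.098,0,0,0,0,-1]
  ]
}}

```text
t: 7.07
tcp_pos: [0.6213, 0.0422, 0.156]
ee_rot: [0.095, 0.995, 0.001, -0.0]
contact_force: [-1.2, 10.7, 2.2]
opening: 0.0143
grip_force: 30.0
```

Call:
{"fn": "move_arm", "kwargs": {
  "targets": [
    [-0.019,-0.098,0,0,0,0,-1]
  ]
}}

```text
t: 7.15
tcp_pos: [0.6211, 0.0413, 0.156]
ee_rot: [0.095, 0.995, 0.001, -0.0]
contact_force: [-0.8, 11.5, 2.6]
opening: 0.0141
grip_force: 30.0
```

Call:
{"fn": "move_arm", "kwargs": {
  "targets": [
    [-0.019,-0.098,0,0,0,0,-1]
  ]
}}

```text
t: 7.23
tcp_pos: [0.6209, 0.0404, 0.156]
ee_rot: [0.095, 0.995, 0.001, -0.0]
contact_force: [-1.2, 12.3, 2.7]
opening: 0.0144
grip_force: 30.0
```

Run:
```python
from station import r,cams
import cv2,pickle,numpy as np
a=[]
for i in range(4):
    w=cams.camera('wrist');s=r.sense();a.append(s['contact_force'])
print(np.mean(a,0),np.std(a,0),s['tcp_pos'])
pickle.dump(w,open('w4.pkl','wb'))
w2=pickle.load(open('w3.pkl','rb'))
g=lambda w:cv2.resize(w['img'][170:275,10:220,::-1],(800,400),interpolation=cv2.INTER_CUBIC)[:300]
cv2.imwrite('pics/w4.png',cv2.convertScaleAbs(np.vstack([g(w2),g(w)]),alpha=1.4))
```

```text
[-1.49601038  9.85877977  2.45364916] [0.39689333 0.38506689 0.30428926] [0.62091851 0.04026058 0.15598403]
```

View pics/w4.png

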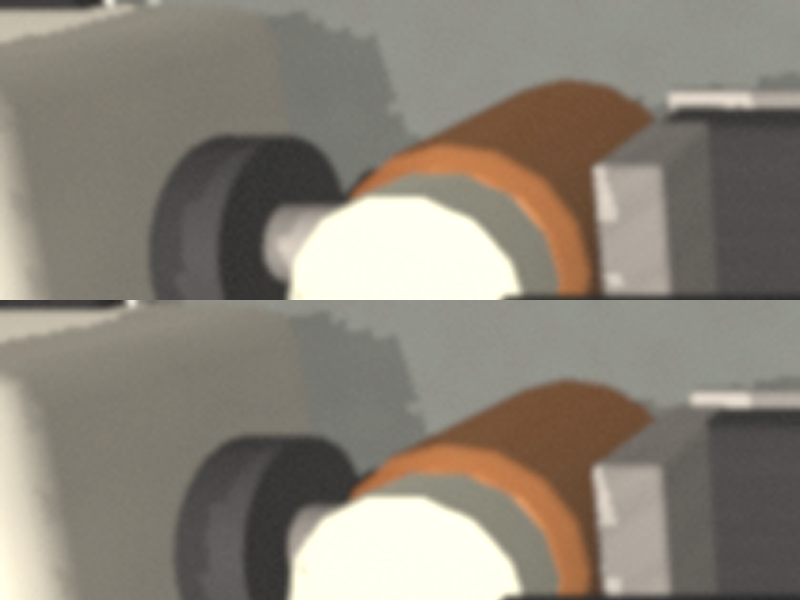

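The moving force rises about 0.8 N per mm (9.3 to 12.3 N). In the picture the plunger disc stays with the bottle at (365,480) while the collar moves. That puts the plunger about 4.5 mm in. I'll hold briefly, release and rise.

Call:
{"fn": "move_arm", "kwargs": {
  "targets": [
    [0,0,0,0,0,0,-1],
    [0,0,0,0,0,0,-1],
    [0,0,0,0,0,0,-0.6],
    [0,0,0,0,0,0,-0.5],
    [0,0,0,0,0,0,-0.3],
    [0,0,0,0,0,0,-0.1],
    [0,0,0,0,0,0,0],
    [0,0,1,0,0,0,0],
    [0,0,2,0,0,0,0],
    [0,0,3,0,0,0,0],
    [0,0,3,0,0,0,0],
    [0,0,3,0,0,0,0]
  ]
}}

```text
t: 8.43
tcp_pos: [0.6207, 0.0392, 0.2779]
ee_rot: [0.095, 0.995, -0.0, 0.0]
contact_force: [-0.8, 0.4, -1.1]
opening: 0.0466
grip_force: 0.0
```

Run:
```python
from station import r
s=r.sense();print(s['q'],s['tcp_pos'])
import numpy as np
p=np.load('p.npy');C,S=np.cos(p[2]),np.sin(p[2])
for l in((-50,-110),(-108,-110),(-78,-110)):
    l=np.array(l)/1e3;print(p[0]+C*l[0]-S*l[1],p[1]+S*l[0]+C*l[1])
```

```text
[ 2.21442397e-02  8.77019614e-03  1.59389583e+00 -6.59037251e-05
  1.53876424e+00 -1.35781639e+00] [0.62074163 0.03923997 0.27790123]
0.5036476018803593 -0.11654517556799662
0.4467162665001587 -0.10546261937246462
0.4761635089381935 -0.111194976025326
```

Call:
{"fn": "move_arm", "kwargs": {
  "targets": [
    [-0.9,-1.2,0,0,0,-0.12,0],
    [-0.9,-1.2,0,0,0,-0.12,0],
    [-0.9,-1.2,0,0,0,-0.12,0],
    [-0.9,-1.2,0,0,0,-0.12,0],
    [-0.9,-1.2,0,0,0,-0.12,0],
    [-0.9,-1.2,0,0,0,-0.12,0],
    [-0.9,-1.2,0,0,0,-0.12,0],
    [-0.9,-1.2,0,0,0,-0.12,0],
    [-0.9,-1.2,0,0,0,-0.12,0],
    [-0.9,-1.2,0,0,0,-0.12,0],
    [-0.9,-1.2,0,0,0,-0.12,0],
    [-0.9,-1.2,0,0,0,-0.12,0]
  ]
}}

```text
t: 9.43
tcp_pos: [0.5124, -0.1053, 0.2766]
ee_rot: [0.73, 0.683, 0.0, 0.0]
contact_force: [0.3, -0.5, -0.6]
opening: 0.0463
grip_force: 0.0
```

Call:
{"fn": "move_arm", "kwargs": {
  "targets": [
    [-0.9,-1.2,0,0,0,-0.12,0],
    [0,0,-2,0,0,-0.011,0],
    [0,0,-1,0,0,0,0],
    [0,0,0,0,0,0,0],
    [0,0,0,0,0,0,0]
  ]
}}

```text
t: 9.85
tcp_pos: [0.504, -0.1165, 0.2458]
ee_rot: [0.771, 0.637, -0.0, -0.0]
contact_force: [0.7, 0.1, 0.2]
opening: 0.0466
grip_force: 0.0
```

Run:
```python
from station import r,cams
import cv2,pickle,numpy as np
from h import *
w=cams.camera('wrist');pickle.dump(w,open('w5.pkl','wb'))
p=np.load('p.npy');C,S=np.cos(p[2]),np.sin(p[2])
s=r.sense();print(s['tcp_pos'],s['ee_rot'])
for n,l in dict(handtop=(-50,-110,81),blkL=(-108,-75,37),blkR=(-108,-145,37),hFL=(0,-60,90),plung=(35,-35,50)).items():
    l=np.array(l)/1e3;print(n,(proj(w,np.array([[p[0]+C*l[0]-S*l[1],p[1]+S*l[0]+C*l[1],l[2]]]))[0]*800/560).round(0))
cv2.imwrite('pics/w5.png',cv2.convertScaleAbs(cv2.resize(w['img'][...,::-1],(800,600),interpolation=cv2.INTER_CUBIC),alpha=1.4))
```

```text
[ 0.50421217 -0.11645522  0.24635196] [7.70892355e-01 6.36965444e-01 9.64458324e-06 6.02486051e-06]
handtop [409. 301.]
blkL [315. 228.]
blkR [320. 335.]
hFL [509. 210.]
plung [558. 161.]
```

View pics/w5.png

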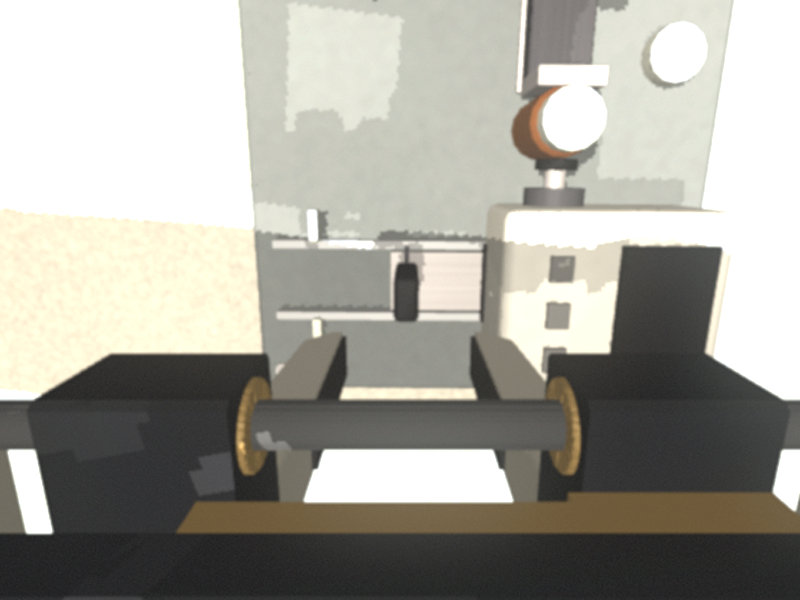

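The wrist view shows:
- clamped bottle at (570,118), with the plunger at (556,165) pressed by it
- handle top at about (406,300)
- index blocks at (313,224) and (317,327)

That means about 57 mm of pull. I'll descend with a narrower opening and grip along x.

Call:
{"fn": "move_arm", "kwargs": {
  "targets": [
    [-0.1,0,-2,0,0,0,-0.3],
    [0,0,-2,0,0,0,-0.3],
    [0,0,-2,0,0,0,-0.3],
    [0,0,-2,0,0,0,-0.3],
    [0,0,-2,0,0,0,-0.3],
    [0,0,-1.8,0,0,0,-0.3],
    [0,0,0,0,0,0,-0.3],
    [0,0,0,0,0,0,-0.5]
  ]
}}

```text
t: 10.57
tcp_pos: [0.5032, -0.1165, 0.1282]
ee_rot: [0.771, 0.637, -0.0, -0.0]
contact_force: [-0.0, 1.1, 0.9]
opening: 0.0293
grip_force: 0.0
```

Call:
{"fn": "move_arm", "kwargs": {
  "targets": [
    [0,0,0,0,0,0,-0.7],
    [0,0,0,0,0,0,-0.8],
    [0,0,0,0,0,0,-0.9],
    [0,0,0,0,0,0,-1],
    [0,0,0,0,0,0,-1]
  ]
}}

```text
t: 10.98
tcp_pos: [0.5026, -0.1166, 0.1293]
ee_rot: [0.771, 0.636, -0.0, -0.0]
contact_force: [-13.4, 3.8, 11.0]
opening: 0.0138
grip_force: 30.0
```

Call:
{"fn": "move_arm", "kwargs": {
  "targets": [
    [-0.491,0.096,0,0,0,0,-1],
    [-0.491,0.096,0,0,0,0,-1],
    [-0.491,0.096,0,0,0,0,-1],
    [-0.491,0.096,0,0,0,0,-1],
    [-0.491,0.096,0,0,0,0,-1],
    [-0.491,0.096,0,0,0,0,-1],
    [-0.491,0.096,0,0,0,0,-1],
    [-0.491,0.096,0,0,0,0,-1],
    [-0.491,0.096,0,0,0,0,-1],
    [-0.491,0.096,0,0,0,0,-1],
    [-0.491,0.096,0,0,0,0,-1],
    [0,0,0,0,0,0,-1]
  ]
}}

```text
t: 11.98
tcp_pos: [0.4494, -0.106, 0.1293]
ee_rot: [0.771, 0.636, 0.001, 0.001]
contact_force: [8.3, 1.1, 1.7]
opening: 0.0137
grip_force: 30.0
```

Run:
```python
from station import r,cams
import cv2,pickle,numpy as np
from h import *
w=cams.camera('wrist');pickle.dump(w,open('w6.pkl','wb'))
p=np.load('p.npy');C,S=np.cos(p[2]),np.sin(p[2])
s=r.sense();d=s['tcp_pos'][:2]-p[:2];print(s['tcp_pos'],s['contact_force'],'tcp local',C*d[0]+S*d[1],-S*d[0]+C*d[1])
x=C*d[0]+S*d[1]
for n,l in dict(handtop=(x*1e3,-110,81),blkL=(-108,-75,37),blkR=(-108,-145,37),hFL=(0,-60,90),plung=(35,-35,50)).items():
    l=np.array(l)/1e3;print(n,(proj(w,np.array([[p[0]+C*l[0]-S*l[1],p[1]+S*l[0]+C*l[1],l[2]]]))[0]*800/560).round(0))
cv2.imwrite('pics/w6.png',cv2.convertScaleAbs(cv2.resize(w['img'][...,::-1],(800,600),interpolation=cv2.INTER_CUBIC),alpha=1.4))
```

```text
[ 0.44963121 -0.10607769  0.12935112] [9.11733335 1.5392216  3.43858712] tcp local -0.1050212346901096 -0.1100467534282947
handtop [410. 401.]
blkL [402. 261.]
blkR [402. 429.]
hFL [814. 241.]
plung [833. 149.]
```

View pics/w6.png

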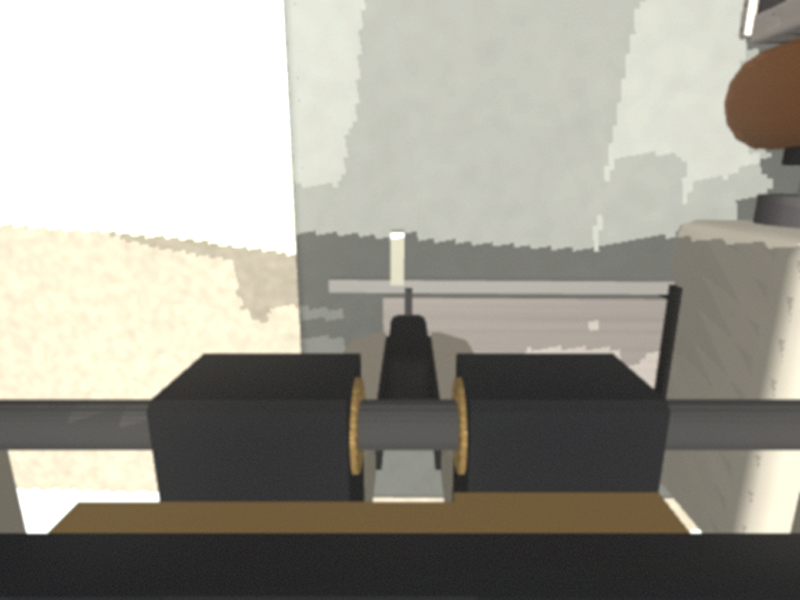

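The left index block is at column 398 and the handle's midline at 408. At 2.4 px/mm, that leaves about 4 mm to pull.

Call:
{"fn": "move_arm", "kwargs": {
  "targets": [
    [-0.196,0.038,0,0,0,0,-1],
    [-0.196,0.038,0,0,0,0,-1],
    [0,0,0,0,0,0,-1],
    [0,0,0,0,0,0,-1],
    [0,0,0,0,0,0,-1],
    [0,0,0,0,0,0,-1],
    [0,0,0,0,0,0,-1],
    [0,0,0,0,0,0,-1]
  ]
}}

```text
t: 12.7
tcp_pos: [0.446, -0.1054, 0.1293]
ee_rot: [0.771, 0.636, 0.002, 0.001]
contact_force: [9.1, 1.4, 5.4]
opening: 0.0139
grip_force: 30.0
```

Run:
```python
from station import r,cams
import cv2,pickle,numpy as np
w=cams.camera('wrist');s=r.sense();print(s['tcp_pos'],s['contact_force'],s['grip_force'])
t=cams.camera('top')
a=cv2.resize(w['img'][140:250,200:350,::-1],(800,587),interpolation=cv2.INTER_CUBIC)[:,:400*2]
b=cv2.resize(t['img'][160:280,205:365,::-1],(800,600),interpolation=cv2.INTER_CUBIC)
a=cv2.resize(a,(400,294));b=cv2.resize(b,(400,300))
cv2.imwrite('pics/w7.png',cv2.convertScaleAbs(np.hstack([a,b[:294]]),alpha=1.4))
```

```text
[ 0.44603774 -0.10535983  0.12936079] [9.44588362 1.43512103 4.08225891] 30.013636350631714
```

View pics/w7.png

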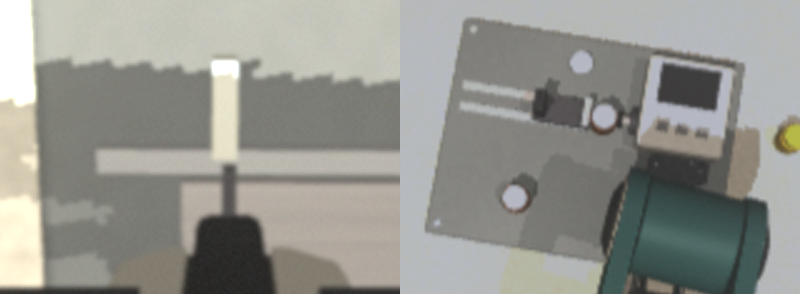

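The handle rod (column 230) and block (column 225) are within about 1 mm, and the bottle is still clamped at (603,116). I'll trim by 0.8 mm, hold, and hand in.

Call:
{"fn": "move_arm", "kwargs": {
  "targets": [
    [-0.08,0.015,0,0,0,0,-1],
    [0,0,0,0,0,0,-1],
    [0,0,0,0,0,0,-1],
    [0,0,0,0,0,0,-1],
    [0,0,0,0,0,0,-1],
    [0,0,0,0,0,0,-1]
  ]
}}

```text
t: 13.3
tcp_pos: [0.4452, -0.1052, 0.1293]
ee_rot: [0.771, 0.636, 0.002, 0.002]
contact_force: [9.0, 2.0, 4.2]
opening: 0.014
grip_force: 30.0
```

```bash
python3 -c "
from station import order
print(order.close_job())"
```

```text
the job is handed in; nothing more can be done
None
```

The job is handed in at 13.3 s, with no verdict returned: by my estimates the jaw holds the bottle with the plunger about 4.5 mm in, and the gripper is still holding the shutter handle within about 1 mm of the index line.

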